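Shift the turntable drive selector into third

ROBOT

A 6-joint arm with a two-finger parallel gripper is mounted at the origin on the work surface. World frame = base frame: x ahead of the robot, y to its left, z up, the work surface at z = 0. Lengths are in m, angles in rad, forces in N, time in s.
With the tool pointing down it reaches from about 0.375 to 0.9 m from the base axis. Payload 3.1 kg.
Tool frame: the origin (TCP) lies where the fingers leave the gripper's body, on its centre line; the fingertips stand 73 mm ahead of it and the grasp point (between the pads) lies 54 mm ahead of it; z points along the fingers, y is the line along which they close (so a half turn about z gives the same grasp; the last joint's range is limited). The gripper opens to 85 mm and grips with 20 to 120 N. Pads are 22 mm wide; open, the fingers measure 114 mm over their backs; the gripper's body (76 mm by 85 mm) begins 54 mm behind the grasp point. The pads swing forward as they close: fully open they stand 13 mm farther back than shut.
Start: joints at [-1.331, 0.527, 1.433, -0, 1.181, -0.178], TCP at [0.254, -0.571, 0.304] pointing down, gripper open.
Joint ranges: [-3.08, 3.08], [-0.75, 2.2], [0.22, 2.44], [-1.43, 4.57], [0, 2.65], [-2.85, 2.85]. Speed limits (rad/s): [2.79, 2.79, 3.14, 3.14, 3.14, 3.14].

INTERFACE

Orientations are given as a unit quaternion [x, y, z, w].
In Python, from station import manip gives the robot as it stands.
- The arm moves only by the shell command python3 -m crank 'ROWS' [FORCE]. ROWS is JSON, a list of rows, each an object with "dp": the shift along the tool's x, y, z normalised to -1 to 1, where 1 is 50 cm, a list of three; "delta_rot": the turn, a rotation vector about the tool's x, y, z normalised to -1 to 1, where 1 is 2 pi rad, a list of three; "fingers": the opening, from -1 (shut) to 1 (fully open). A call has 1 to 12 rows; each row shifts and turns the commanded pose from where the row before left it, along the tool's axes as they then stand; what a row does not reach is not made up. A row lasts 1/12 s, in which the tool goes at most 41.7 mm and 7.16 degrees, less where a joint would pass 70% of its speed; a pose out of reach is approached as far as the arm can. A call with a number of a shift or a turn outside -1 to 1 is refused whole. A call with a gripper value outside its range is refused whole. The fingers move at their own pace and stop on an object; FORCE is the grip in N (left out, the last holds). Time passes only in rows, so rows that do not move let the fingers close. It gives the time, the measured TCP pose, the force, the opening and the grip force at its end, in the units of the state.
- manip.sense(): the state, without advancing time (a new reading comes with each control period).
- manip.snapshot(name): name is "scene" or "top" or "wrist"; returns (picture, depth): 420x560x3 uint8, red, green, blue; 420x560 float32, m along the optical axis (not along the pixel's ray), 0 where there is no reading.
- manip.camera_model(name): a dict with "fx", "fy", "cx", "cy" (pixels), "k1" (the pictures are not rectified: a ray, as slopes to the right and down, at radius r is drawn at 1 + k1 r^2 times it, then the intrinsics apply), "origin" and "attitude" of the camera in the world. Camera axes: x right, y up, looking along -z (the intrinsics and any distortion apply to the point x, -y, -z); pixel columns grow to the right and rows downward; lengths in m; the calibration is good to about 2 mm. A picture is of the moment at which its call begins: read the wrist's pose just before it. camera_model takes no time and is no camera call; for the wrist camera it gives the pose at the moment of the call.
- manip.sign_off(): hands the job in; it is judged then, once.
The state is a dict: "t": time; "q": joint angles; "qd": joint speeds; "tau": joint torques, N m; "tcp_pos": TCP position; "tool_rot": TCP orientation; "force": force on the tool from outside, world axes, zero at the start; "ft_torque": the same for the moment, N m; "finger_gap": opening from 0.0 (shut) to 1.0 (fully open); "gripper_force": force on a finger pad.
Only numpy, scipy, OpenCV 4.12 (cv2) and the standard library are available. Lean on these libraries where they do the work, as an engineer would, in place of code of your own. Each camera call takes 0.05 s, during which the arm holds its last target. There are 200 camera calls.

TASK

Push the red-knobbed gear lever of the blue selector box through its H-shaped gate with the fingertips or the outside of the fingers: along its slot to the middle, across to the right, then forward (away from the robot) fully home into the third slot, the far right one with the green marker. Push gently, do not grip the knob or stick, and let go at the end so that the lever stays there by itself. Leave the turntable, the brass connector, the pressure pin and the spring retainer where they are.

Things in the scene. Friction and masses are not known exactly. Their poses are not given: they have to be found in the camera images.
- selector: Blue selector box, fixed to the bench, 136 mm (x) x 126 mm (y) x 84 mm high; four small feet reach to x = +-86 mm. Origin: centre of its underside on the bench. Its x axis is 'forward' (away from the robot, turned at most 0.4 rad), y 'left', z up. The lever pivots 20 mm above the origin.
- gate (a point): Centre of the H-shaped opening in the steel plate on top, 84 mm above the bench; axes as the box. Two slots along x, 15 mm wide, centred at y = +19 and -19 mm, run from x = -29 to +29 mm; a crossbar opening 18 mm wide joins them in the middle (rounded corners). First slot: far left, second: near left, third: far right, fourth: near right. The 10 mm stick crosses only within 0.06 rad of lever_forward = 0.
- third_slot (a point): Where the stick stands at the forward end of the third slot: 24 mm forward, 19 mm right of the gate's centre, on the plate's top. The green marker (14 x 34 mm, three white dots) lies on the plate just beyond.
- knob (a point): Centre of the red ball knob, 36 mm diameter, atop the 10 mm steel stick, 145 mm from the pivot (165 mm above the bench when upright, down to about 147 mm in the slot ends). With a = lever_across, f = lever_forward it is, in box axes, at x = 0.145 sin f, y = -0.145 sin a cos f, z = 0.020 + 0.145 cos a cos f (m).
- gearstick: The stick with its knob, one rigid piece on its pivot (origin; z along the stick). It stays where it is left: about 3 to 4 N at the knob moves it. The gate's outer walls are faced with rubber and stop it softly. More than 38 N of contact force between the fingers and this piece counts as gripping or rough handling.
- lever_across (a joint): Sideways tilt of the lever in rad: 0 in the middle, positive to the right (-y of the box); about -0.31 in the left slots and +0.31 in the right slots (side stops at about +-0.345). Starts in the left slots.
- lever_forward (a joint): Fore-and-aft tilt of the lever in rad: 0 in the middle (crossbar), positive forward (+x of the box); end stops at about +0.365 and -0.365 at the ends of the slots. Starts anywhere from -0.33 to 0.33, so in the first slot, in the second slot or between.
- turntable (a joint): Angle of the black cast turntable about its upright axis, rad; 0 at the start, turns freely with a light touch.
- turntable_foot: Fixed foot of the black turntable, origin on the bench under the axis, to the left of the selector. The turntable has 236 mm diameter, its rim 52 mm above the bench; three olive-capped injectors are seated in it, tops 122 mm above the bench.
- brass_connector: Loose brass inlet connector with a hexagonal foot, standing on the bench to the right of the selector: 32 mm wide, 46 mm high, origin at the centre of its underside.
- pressure_pin: Loose polished steel pressure pin standing on its head on the bench beyond the selector: 26 mm wide, 48 mm high, origin at the centre of its underside.
- spring_retainer: Loose steel spring retainer ring lying in a turntable compartment: 38 mm outside, 12 mm high, origin at the centre of its underside.
Things that resemble listed ones, but are neither listed nor needed, are in the scene too. What is shaped like the turntable_foot but turquoise is not meant.

How it is judged:
On the way, in this order (a step that is already met when the one before it is completed fails the run):
1. the lever stands at the right-hand end of the crossbar, between the third and fourth slots (value of joint lever_across above 0.24 rad and value of joint lever_forward between -0.12 and 0.12 rad).
2. the lever is home in the third slot (value of joint lever_forward above 0.29 rad and value of joint lever_across above 0.24 rad), for 0.2 s.
At the end, for the whole second after the job is handed in: The lever rests in the third slot (lever_forward above 0.29 rad, lever_across above 0.24 rad), released; the turntable has turned less than 0.1 rad and the loose parts are within 15 mm of where they were (all of step 2 and velocity of joint lever_forward between -0.03 and 0.03 rad/s and value of joint turntable between -0.1 and 0.1 rad and distance of each of brass_connector, pressure_pin, spring_retainer from where it was at the start of the episode below 0.015 m); the robot touches nothing.
It fails at once if the stick or knob is gripped or pushed with more than 38 N (contact force between the fingers and gearstick above 38 N).
It fails at once if the turntable is turned by more than 0.1 rad (value of joint turntable above 0.1 rad or value of joint turntable below -0.1 rad).
It fails at once if the brass connector is moved or lifted by more than 15 mm (distance of brass_connector from where it was at the start of the episode above 0.015 m).
It fails at once if the pressure pin is moved or lifted by more than 15 mm (distance of pressure_pin from where it was at the start of the episode above 0.015 m).
It fails at once if the spring retainer is moved or lifted by more than 15 mm (distance of spring_retainer from where it was at the start of the episode above 0.015 m).
It also fails if it takes over 51 s, if anything falls off the work surface, if the arm or the gripper's body presses on something with over 40 N, if the wrist force passes 120 N, or if a joint passes its speed limit or range.

## Working session

There is one attempt and no reset: what is moved stays moved. The work goes in short steps, Python scripts to look and compute and a shell command to move; the robot and the scene stay as the last step left them, time stands still between calls to the robot, and variables do not carry over. Pictures are saved under pics/ and viewed, at most 10 in all, crops included, and the job is handed in when it is done.

```bash
mkdir -p pics; cat > h.py <<'E'
import numpy as np, cv2
from station import manip
from scipy.spatial.transform import Rotation as R
def snap(n,tag):
    m=manip.camera_model(n); p,d=manip.snapshot(n)
    cv2.imwrite(f'pics/{tag}.png',p[:,:,::-1]); np.savez(f'pics/{tag}.npz',p=p,d=d,m=np.array(m,dtype=object)); return p,d,m
def load(tag):
    z=np.load(f'pics/{tag}.npz',allow_pickle=True); return z['p'],z['d'],z['m'].item()
def att(m):
    a=np.array(m['attitude'],float); return a if a.shape==(3,3) else R.from_quat(a).as_matrix()
def world(m,u,v,d):
    u,v,d=map(lambda a:np.asarray(a,float),(u,v,d))
    X=(u-m['cx'])/m['fx'];Y=(v-m['cy'])/m['fy'];x,y=X,Y
    for _ in range(10):
        s=1+m['k1']*(x*x+y*y); x,y=X/s,Y/s
    return np.stack([x*d,-y*d,-d],-1)@att(m).T+np.array(m['origin'])
E
python3 - <<'E'
from h import *
for n in('scene','top'):
    p,d,m=snap(n,n+'0'); print(m)
print(manip.sense())
E
```

```text
{'fx': 488.41523179030156, 'fy': 488.41523179030156, 'cx': 278.8480992905926, 'cy': 204.14808901302962, 'k1': -0.1384887812665534, 'origin': array([ 1.26731375, -0.28252677,  0.86134552]), 'attitude': array([0.34442531, 0.23073679, 0.52388504, 0.74409422])}
{'fx': 541.000624011491, 'fy': 541.000624011491, 'cx': 272.4682344150617, 'cy': 213.08923244198252, 'k1': -0.1467866638115237, 'origin': array([0.29573065, 0.03687184, 1.60927071]), 'attitude': array([-0.03528491,  0.03444256,  0.71209965, -0.70034475])}
{'t': 0.1, 'q': array([-1.33149760e+00,  5.28386815e-01,  1.43377924e+00,  2.08679277e-05,
        1.18142861e+00, -1.78493751e-01]), 'qd': array([ 2.15509575e-03, -1.48615693e-03, -1.93739461e-03,  3.84987913e-06,
       -2.48889885e-04,  5.81688211e-04]), 'tau': array([ 4.13123803e-05, -4.43304133e+01, -1.78586251e+01, -2.84118660e-04,
        3.86785759e-03, -1.05064416e-06]), 'tcp_pos': array([ 0.25350144, -0.5707225 ,  0.30302137]), 'tool_rot': array([ 9.78260742e-01,  2.07376271e-01, -2.07839043e-05, -1.00083889e-03]), 'force': array([ 1.27263846,  0.17715538, -0.44638902]), 'ft_torque': array([-0.04747836, -0.02105574,  0.01232473]), 'gripper_force': 0.0, 'finger_gap': 1.002224973579958}
```

View pics/scene0.png

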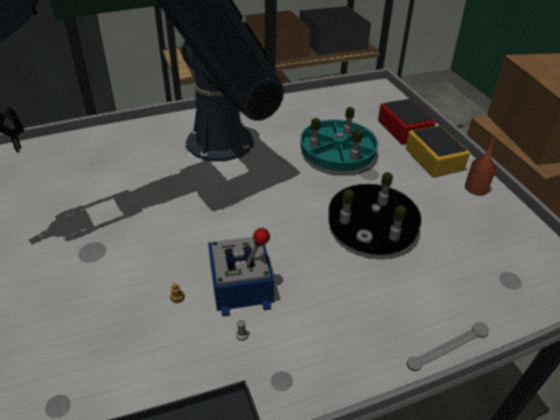

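View pics/top0.png

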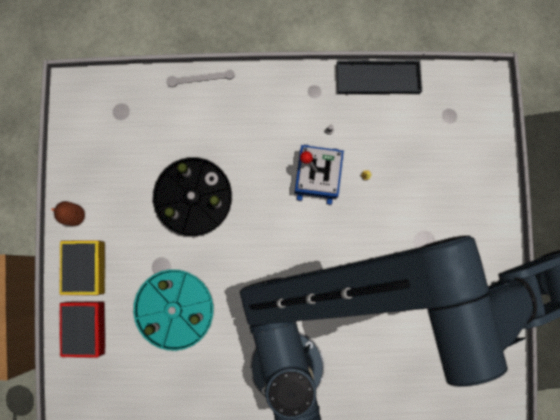

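Scene: one selector box at about (240,270) with its red knob at (261,236). Top: box at (319,172), knob at (307,157), which is the far-left (first) slot. The green marker is at the upper right of the gate. The pin is at (329,129), brass at (366,175) and the black turntable at (192,196). Possible confusions are the turquoise turntable at (173,310), the red bin at (82,329) and the red-brown bottle at (68,213). Only the lever has a red ball on a stick.

```bash
python3 - <<'E'
from h import *
p,d,m=load('top0')
cv2.imwrite('pics/c1.png',cv2.resize(p[120:220,270:390,::-1],None,fx=6,fy=6,interpolation=cv2.INTER_CUBIC))
for tag in('top0','scene0'):
    p,d,m=load(tag); q=p.astype(int)
    vv,uu=np.mgrid[:420,:560]; W=world(m,uu,vv,d)
    # red knob
    k=(q[...,0]>110)&(q[...,1]<70)&(q[...,2]<70)&(d>0)&(W[...,2]>.12)&(W[...,2]<.2)
    P=W[k]; print(tag,'knob px',uu[k].mean(),vv[k].mean(),len(P),np.median(P,0),P.max(0))
    # sphere fit r=18mm
    from scipy.optimize import least_squares
    r=least_squares(lambda c:np.linalg.norm(P-c,axis=1)-.018,P.mean(0)-[0,0,.01],loss='soft_l1',f_scale=.002); print('sphere',r.x,np.sqrt(np.mean(r.fun**2)))
    c=r.x
    # plate top
    b=(d>0)&(abs(W[...,2]-.084)<.006)&(np.linalg.norm(W[...,:2]-c[:2],axis=-1)<.15)
    Q=W[b]; rect=cv2.minAreaRect(Q[:,:2].astype(np.float32)*1000); print('plate',len(Q),np.median(Q[:,2]),rect)
    for nm,(u,v) in dict(pin=(329,129),brass=(366,175)).items() if tag=='top0' else dict(pin=(241,329),brass=(176,291)).items():
        print(nm,world(m,u,v,d[v,u]))
E
```

```text
top0 knob px 303.7956989247312 157.11827956989248 93 [ 0.5892314  -0.05601849  0.17095097] [0.60679333 0.63346769 0.18076798]
sphere [ 0.59078402 -0.05843471  0.15689444] 0.0713063207592954
plate 1242 0.08360546250432466 ((567.9136352539062, -99.42296600341797), (126.22260284423828, 136.0280303955078), 81.4591293334961)
pin [ 0.70026255 -0.135159    0.03754133]
brass [ 0.55968863 -0.24064941  0.03778056]
scene0 knob px 259.9375 232.7 80 [ 0.59648306 -0.06465812  0.17096687] [ 0.60590068 -0.05386875  0.17527086]
sphere [ 0.59200222 -0.06123305  0.15532461] 0.001470188517609882
plate 1770 0.08335241996074699 ((573.8336181640625, -105.27532196044922), (120.56534576416016, 130.89779663085938), 81.93757629394531)
pin [ 0.71253954 -0.14443401  0.03307487]
brass [ 0.57354415 -0.24858697  0.03263779]
```

View pics/c1.png

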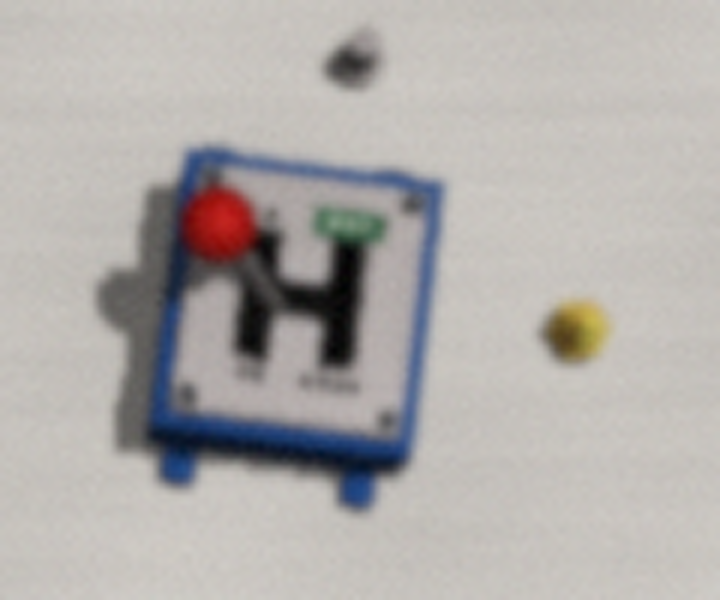

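Crop: knob centre is at (220,222), stick foot near (275,290), just forward of the crossbar. The green marker at (350,225) is at the far-right slot and the fourth-slot dots are at (330,383). Box centre is (0.568, -0.099), yaw -0.149 (plate 126x136, z 0.084, as stated). Knob is (0.592, -0.061, 0.155), giving a≈-0.30, f≈0.125, consistent with the given formula. Plan: shut fingers with the tool yawed so that x is box forward and y is box right, then three pushes.

```bash
python3 -m crank '[{"dp":[0,0,0],"delta_rot":[0,0,0.018],"fingers":-1},{"dp":[0,0,0],"delta_rot":[0,0,0.018],"fingers":-1},{"dp":[0,0,0],"delta_rot":[0,0,0.018],"fingers":-1},{"dp":[0,0,0],"delta_rot":[0,0,0.018],"fingers":-1},{"dp":[0,0,0],"delta_rot":[0,0,0.018],"fingers":-1},{"dp":[0,0,0],"delta_rot":[0,0,0],"fingers":-1}]' 30
python3 -m crank '[{"dp":[0.03,-0.055,0],"delta_rot":[0,0,0],"fingers":-1},{"dp":[0.03,-0.055,0],"delta_rot":[0,0,0],"fingers":-1},{"dp":[0.03,-0.055,0],"delta_rot":[0,0,0],"fingers":-1},{"dp":[0.03,-0.055,0],"delta_rot":[0,0,0],"fingers":-1},{"dp":[0.03,-0.055,0],"delta_rot":[0,0,0],"fingers":-1},{"dp":[0.03,-0.055,0],"delta_rot":[0,0,0],"fingers":-1},{"dp":[0.03,-0.055,0],"delta_rot":[0,0,0],"fingers":-1},{"dp":[0.03,-0.055,0],"delta_rot":[0,0,0],"fingers":-1},{"dp":[0.03,-0.055,0],"delta_rot":[0,0,0],"fingers":-1},{"dp":[0.03,-0.055,0],"delta_rot":[0,0,0],"fingers":-1},{"dp":[0.03,-0.055,0],"delta_rot":[0,0,0],"fingers":-1},{"dp":[0.03,-0.055,0],"delta_rot":[0,0,0],"fingers":-1}]'
cat >> h.py <<'E'
C=np.array([.568,-.0994]); Y=-.149
def st():
    s=manip.sense(); r=R.from_quat(s['tool_rot']); t=s['tcp_pos']; B=R.from_euler('z',Y).as_matrix()
    b=(t-[*C,0])@B
    tx=r.as_matrix()[:,0]
    print('t %.2f'%s['t'],'tip box x fwd,y left,z(mm)',np.round((b-[0,0,.073])*1000,1),'yaw err',round(np.arctan2(tx[1],tx[0])-Y,4),'tilt',np.round(r.as_matrix()[:2,2],4),'F(box)',np.round(np.array(s['force'])@B,1),'gap',round(s['finger_gap'],3))
E
python3 -c "from h import *;st()"
```

```text
t: 0.6
tcp_pos: [0.2535, -0.5709, 0.3033]
tool_rot: [0.997, -0.075, -0.0, -0.001]
force: [-0.4, 1.0, -0.1]
finger_gap: 0.143
gripper_force: 0.0
t: 1.6
tcp_pos: [0.4808, -0.2698, 0.3037]
tool_rot: [0.997, -0.072, -0.0, -0.0]
force: [0.0, -0.2, -0.6]
finger_gap: 0.001
gripper_force: 0.0
t 1.60 tip box x fwd,y left,z(mm) [ -60.9 -181.5  230.7] yaw err 0.0045 tilt [-0.0004  0.0003] F(box) [ 0.1 -0.2 -0.6] gap 0.001
```

```bash
python3 -m crank '[{"dp":[0.0315,-0.055,0],"delta_rot":[0,0,0],"fingers":-1},{"dp":[0.0315,-0.055,0],"delta_rot":[0,0,0],"fingers":-1},{"dp":[0.0315,-0.055,0],"delta_rot":[0,0,0],"fingers":-1},{"dp":[0.0315,-0.055,0],"delta_rot":[0,0,0],"fingers":-1},{"dp":[0.0315,-0.055,0],"delta_rot":[0,0,0],"fingers":-1},{"dp":[0.0315,-0.055,0],"delta_rot":[0,0,0],"fingers":-1},{"dp":[0.0315,-0.055,0],"delta_rot":[0,0,0],"fingers":-1},{"dp":[0.0315,-0.055,0],"delta_rot":[0,0,0],"fingers":-1},{"dp":[0,0,0],"delta_rot":[0,0,0],"fingers":-1},{"dp":[0,0,0],"delta_rot":[0,0,0],"fingers":-1}]'
python3 - <<'E'
from h import *
st(); snap('scene','s1'); snap('wrist','w1')
a=cv2.imread('pics/s1.png')[130:370,130:450]; b=cv2.imread('pics/w1.png')
cv2.imwrite('pics/v1.png',np.hstack([cv2.resize(a,(400,300)),cv2.resize(b,(400,300))]))
E
```

```text
t: 2.43
tcp_pos: [0.6376, -0.0706, 0.3033]
tool_rot: [0.997, -0.071, -0.0, 0.0]
force: [-0.1, 0.4, -0.4]
finger_gap: -0.003
gripper_force: 0.0
t 2.43 tip box x fwd,y left,z(mm) [ 64.6  38.8 230.3] yaw err 0.0069 tilt [-0.0008 -0.0001] F(box) [-0.2  0.4 -0.4] gap -0.003
```

View pics/v1.png

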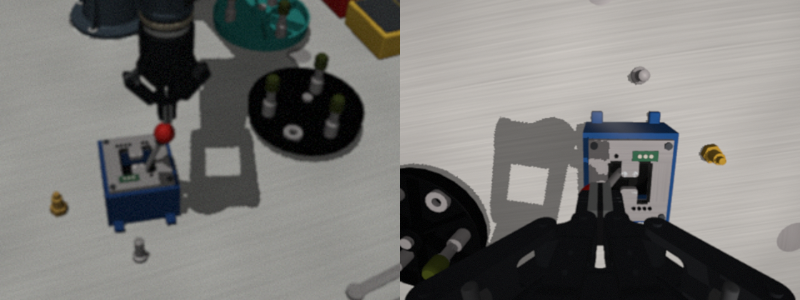

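The fingers are over the front-left side of the knob and clear of it: in the scene half the tips are at (167,115) above the knob (164,132). In the wrist half the H and green marker (645,156) are visible. Descending ahead of the knob, then pulling it back.

```bash
python3 -m crank '[{"dp":[0,0,0.035],"delta_rot":[0,0,0],"fingers":-1},{"dp":[0,0,0.035],"delta_rot":[0,0,0],"fingers":-1},{"dp":[0,0,0.035],"delta_rot":[0,0,0],"fingers":-1},{"dp":[0,0,0.035],"delta_rot":[0,0,0],"fingers":-1},{"dp":[0,0,0.035],"delta_rot":[0,0,0],"fingers":-1},{"dp":[0,0,0],"delta_rot":[0,0,0],"fingers":-1}]'
python3 -m crank '[{"dp":[-0.01,0,0],"delta_rot":[0,0,0],"fingers":-1},{"dp":[-0.01,0,0],"delta_rot":[0,0,0],"fingers":-1},{"dp":[-0.006,0,0],"delta_rot":[0,0,0],"fingers":-1},{"dp":[-0.006,0,0],"delta_rot":[0,0,0],"fingers":-1},{"dp":[-0.006,0,0],"delta_rot":[0,0,0],"fingers":-1},{"dp":[-0.006,0,0],"delta_rot":[0,0,0],"fingers":-1}]'
python3 -c "from h import *;st()"
```

```text
t: 3.03
tcp_pos: [0.6343, -0.0733, 0.2128]
tool_rot: [0.997, -0.074, -0.004, -0.001]
force: [-0.7, -0.3, 0.1]
finger_gap: 0.001
gripper_force: 0.0
t: 3.53
tcp_pos: [0.6169, -0.0693, 0.218]
tool_rot: [0.997, -0.074, 0.003, 0.0]
force: [4.3, -0.6, 2.6]
finger_gap: 0.003
gripper_force: 1.9
t 3.53 tip box x fwd,y left,z(mm) [ 43.9  37.1 145. ] yaw err 0.0011 tilt [ 0.006  -0.0013] F(box) [4.3 0.1 2.6] gap 0.003
```

```bash
python3 -m crank '[{"dp":[-0.005,0,0],"delta_rot":[0,0,0],"fingers":-1},{"dp":[-0.005,0,0],"delta_rot":[0,0,0],"fingers":-1},{"dp":[-0.005,0,0],"delta_rot":[0,0,0],"fingers":-1},{"dp":[-0.005,0,0],"delta_rot":[0,0,0],"fingers":-1},{"dp":[-0.005,0,0],"delta_rot":[0,0,0],"fingers":-1},{"dp":[-0.003,0,0],"delta_rot":[0,0,0],"fingers":-1},{"dp":[0,0,0],"delta_rot":[0,0,0],"fingers":-1}]'
python3 - <<'E'
from h import *
from scipy.optimize import least_squares
st()
def knob(tag):
    p,d,m=snap('scene',tag); q=p.astype(int); vv,uu=np.mgrid[:420,:560]; W=world(m,uu,vv,d)
    k=(q[...,0]>90)&(q[...,1]<60)&(q[...,2]<60)&(d>0)&(W[...,2]>.12)&(W[...,2]<.19)&(abs(W[...,0]-.57)<.08)&(abs(W[...,1]+.1)<.1)
    P=W[k]; r=least_squares(lambda c:np.linalg.norm(P-c,axis=1)-.018,P.mean(0)-[.006,0,.008],loss='soft_l1',f_scale=.002)
    b=(r.x-[*C,0])@R.from_euler('z',Y).as_matrix(); f=np.arcsin(b[0]/.145); print('knob box mm',np.round(b*1000,1),len(P),'rms',np.sqrt(np.mean(r.fun**2)),'f',round(f,3),'a',round(np.arcsin(-b[1]/.145/np.cos(f)),3))
knob('s2')
E
sed -n '/^def knob/,/print/p' /dev/null
cat >> h.py <<'E'
from scipy.optimize import least_squares
def knob(tag):
    p,d,m=snap('scene',tag); q=p.astype(int); vv,uu=np.mgrid[:420,:560]; W=world(m,uu,vv,d)
    k=(q[...,0]>90)&(q[...,1]<60)&(q[...,2]<60)&(d>0)&(W[...,2]>.12)&(W[...,2]<.19)&(abs(W[...,0]-.57)<.08)&(abs(W[...,1]+.1)<.1)
    P=W[k]; r=least_squares(lambda c:np.linalg.norm(P-c,axis=1)-.018,P.mean(0)-[.006,0,.008],loss='soft_l1',f_scale=.002)
    b=(r.x-[*C,0])@R.from_euler('z',Y).as_matrix(); f=np.arcsin(b[0]/.145); print('knob box mm',np.round(b*1000,1),len(P),'f',round(f,3),'a',round(np.arcsin(-b[1]/.145/np.cos(f)),3))
E
```

```text
t: 4.12
tcp_pos: [0.601, -0.0668, 0.2162]
tool_rot: [0.997, -0.074, -0.001, -0.0]
force: [3.3, 1.1, 2.2]
finger_gap: -0.001
gripper_force: 1.5
t 4.12 tip box x fwd,y left,z(mm) [ 27.8  37.1 143.2] yaw err 0.0014 tilt [-0.001   0.0002] F(box) [3.1 1.6 2.2] gap -0.001<stdin>:7: RuntimeWarning: Mean of empty slice.
  ret = um.true_divide(
Traceback (most recent call last):
ValueError: Initial guess is outside of provided bounds
```

```bash
python3 -m crank '[{"dp":[0.02,0,0],"delta_rot":[0,0,0],"fingers":-1},{"dp":[0.005,0,-0.03],"delta_rot":[0,0,0],"fingers":-1},{"dp":[0,0,-0.05],"delta_rot":[0,0,0],"fingers":-1},{"dp":[0,0,-0.05],"delta_rot":[0,0,0],"fingers":-1},{"dp":[-0.03,-0.035,0],"delta_rot":[0,0,0],"fingers":-1},{"dp":[-0.03,-0.035,0],"delta_rot":[0,0,0],"fingers":-1},{"dp":[-0.02,-0.03,0],"delta_rot":[0,0,0],"fingers":-1},{"dp":[0,0,0],"delta_rot":[0,0,0],"fingers":-1},{"dp":[0,0,0],"delta_rot":[0,0,0],"fingers":-1}]'
python3 - <<'E'
from h import *
st(); knob('s3')
E
```

```text
t: 4.92
tcp_pos: [0.5803, -0.0124, 0.2804]
tool_rot: [0.997, -0.073, -0.002, 0.0]
force: [0.2, -0.3, -1.0]
finger_gap: -0.003
gripper_force: 0.0
t 4.92 tip box x fwd,y left,z(mm) [ -0.7  87.9 207.4] yaw err 0.0034 tilt [-0.0038  0.0001] F(box) [ 0.3 -0.3 -1. ] gap -0.003
knob box mm [  0.6  41.8 156. ] 134 f 0.004 a -0.292
```

Knob measured at f≈0.00, a≈-0.29, so it is lined up with the crossbar. Descending on its left and pushing right.

```bash
python3 -m crank '[{"dp":[0.002,0,0.04],"delta_rot":[0,0,0],"fingers":-1},{"dp":[0,0,0.04],"delta_rot":[0,0,0],"fingers":-1},{"dp":[0,0,0.04],"delta_rot":[0,0,0],"fingers":-1},{"dp":[0,0,0],"delta_rot":[0,0,0],"fingers":-1},{"dp":[0,0.01,0],"delta_rot":[0,0,0],"fingers":-1},{"dp":[0,0.01,0],"delta_rot":[0,0,0],"fingers":-1},{"dp":[0,0.008,0],"delta_rot":[0,0,0],"fingers":-1},{"dp":[0,0.008,0],"delta_rot":[0,0,0],"fingers":-1},{"dp":[0,0.008,0],"delta_rot":[0,0,0],"fingers":-1},{"dp":[0,0.008,0],"delta_rot":[0,0,0],"fingers":-1}]'
python3 -c "from h import *;st()"
```

```text
t: 5.8
tcp_pos: [0.5805, -0.0386, 0.2243]
tool_rot: [0.997, -0.074, 0.003, -0.001]
force: [0.8, 5.8, 6.8]
finger_gap: 0.002
gripper_force: 3.4
t 5.80 tip box x fwd,y left,z(mm) [  3.3  62.  151.3] yaw err 0.0 tilt [0.0059 0.0019] F(box) [-0.1  5.8  6.8] gap 0.002
```

```bash
python3 -m crank '[{"dp":[0,0.008,0],"delta_rot":[0,0,0],"fingers":-1},{"dp":[0,0.008,0],"delta_rot":[0,0,0],"fingers":-1},{"dp":[0,0.008,0],"delta_rot":[0,0,0],"fingers":-1},{"dp":[0,0.008,0],"delta_rot":[0,0,0],"fingers":-1},{"dp":[0,0.008,0],"delta_rot":[0,0,0],"fingers":-1},{"dp":[0,0.008,0],"delta_rot":[0,0,0],"fingers":-1}]'
python3 -c "from h import *;st()"
python3 -m crank '[{"dp":[0,0.008,0],"delta_rot":[0,0,0],"fingers":-1},{"dp":[0,0.008,0],"delta_rot":[0,0,0],"fingers":-1},{"dp":[0,0.008,0],"delta_rot":[0,0,0],"fingers":-1},{"dp":[0,0.008,0],"delta_rot":[0,0,0],"fingers":-1},{"dp":[0,0.008,0],"delta_rot":[0,0,0],"fingers":-1},{"dp":[0,0.006,0],"delta_rot":[0,0,0],"fingers":-1}]'
python3 -c "from h import *;st()"
```

```text
t: 6.3
tcp_pos: [0.5756, -0.0634, 0.2218]
tool_rot: [0.997, -0.074, 0.0, 0.0]
force: [1.0, 3.7, 3.1]
finger_gap: -0.004
gripper_force: 2.0
t 6.30 tip box x fwd,y left,z(mm) [  2.2  36.7 148.8] yaw err 0.0012 tilt [ 0.0009 -0.0001] F(box) [0.5 3.9 3.1] gap -0.004
t: 6.8
tcp_pos: [0.5717, -0.0864, 0.2212]
tool_rot: [0.997, -0.074, -0.0, 0.0]
force: [-0.1, 4.0, 3.1]
finger_gap: -0.002
gripper_force: 1.6
t 6.80 tip box x fwd,y left,z(mm) [  1.8  13.5 148.2] yaw err 0.0011 tilt [-0.0007 -0.    ] F(box) [-0.7  4.   3.1] gap -0.002
```

Crossing smoothly at about 4 N. About 24 mm more, ending in small steps.

```bash
python3 -m crank '[{"dp":[0,0.008,0],"delta_rot":[0,0,0],"fingers":-1},{"dp":[0,0.008,0],"delta_rot":[0,0,0],"fingers":-1},{"dp":[0,0.008,0],"delta_rot":[0,0,0],"fingers":-1},{"dp":[0,0.008,0],"delta_rot":[0,0,0],"fingers":-1},{"dp":[0,0.006,0],"delta_rot":[0,0,0],"fingers":-1},{"dp":[0,0.004,0],"delta_rot":[0,0,0],"fingers":-1},{"dp":[0,0.004,0],"delta_rot":[0,0,0],"fingers":-1},{"dp":[0,0,0],"delta_rot":[0,0,0],"fingers":-1}]'
python3 -c "from h import *;st()"
```

```text
t: 7.47
tcp_pos: [0.5682, -0.1087, 0.221]
tool_rot: [0.997, -0.074, -0.001, -0.0]
force: [0.5, 3.2, -1.9]
finger_gap: 0.0
gripper_force: 1.3
t 7.47 tip box x fwd,y left,z(mm) [  1.6  -9.2 148. ] yaw err 0.001 tilt [-0.0013  0.0003] F(box) [-0.   3.2 -1.9] gap 0.0
```

```bash
python3 -m crank '[{"dp":[0,-0.03,0],"delta_rot":[0,0,0],"fingers":-1},{"dp":[0,-0.01,-0.03],"delta_rot":[0,0,0],"fingers":-1},{"dp":[0,0,-0.05],"delta_rot":[0,0,0],"fingers":-1},{"dp":[0,0,-0.05],"delta_rot":[0,0,0],"fingers":-1},{"dp":[-0.03,0.03,0],"delta_rot":[0,0,0],"fingers":-1},{"dp":[-0.04,0.04,0],"delta_rot":[0,0,0],"fingers":-1},{"dp":[-0.03,0.035,0],"delta_rot":[0,0,0],"fingers":-1},{"dp":[0,0,0],"delta_rot":[0,0,0],"fingers":-1},{"dp":[0,0,0],"delta_rot":[0,0,0],"fingers":-1}]'
python3 -c "from h import *;st();knob('s4')"
```

```text
t: 8.22
tcp_pos: [0.514, -0.1346, 0.287]
tool_rot: [0.997, -0.075, 0.0, 0.001]
force: [0.8, 0.4, 0.1]
finger_gap: 0.001
gripper_force: 0.0
t 8.22 tip box x fwd,y left,z(mm) [-48.2 -42.8 214. ] yaw err -0.0006 tilt [ 0.0009 -0.0016] F(box) [0.8 0.5 0.1] gap 0.001
knob box mm [  0.5 -40.2 158.3] 129 f 0.004 a 0.281
```

The knob is at a≈0.28–0.29, f≈0, which meets step 1 and is within the right slot's width. Descending behind it and pushing forward.

```bash
python3 -m crank '[{"dp":[0,0,0.05],"delta_rot":[0,0,0],"fingers":-1},{"dp":[0,0,0.05],"delta_rot":[0,0,0],"fingers":-1},{"dp":[0,0,0.05],"delta_rot":[0,0,0],"fingers":-1},{"dp":[0,0,0],"delta_rot":[0,0,0],"fingers":-1},{"dp":[0.01,0,0],"delta_rot":[0,0,0],"fingers":-1},{"dp":[0.01,0,0],"delta_rot":[0,0,0],"fingers":-1},{"dp":[0.01,0,0],"delta_rot":[0,0,0],"fingers":-1},{"dp":[0.008,0,0],"delta_rot":[0,0,0],"fingers":-1},{"dp":[0.008,0,0],"delta_rot":[0,0,0],"fingers":-1},{"dp":[0.008,0,0],"delta_rot":[0,0,0],"fingers":-1}]'
python3 -c "from h import *;st()"
python3 -m crank '[{"dp":[0.008,0,0],"delta_rot":[0,0,0],"fingers":-1},{"dp":[0.008,0,0],"delta_rot":[0,0,0],"fingers":-1},{"dp":[0.008,0,0],"delta_rot":[0,0,0],"fingers":-1},{"dp":[0.008,0,0],"delta_rot":[0,0,0],"fingers":-1}]'
python3 -c "from h import *;st()"
```

```text
t: 9.1
tcp_pos: [0.5409, -0.1371, 0.2122]
tool_rot: [0.997, -0.074, -0.001, 0.0]
force: [-3.2, 1.1, 2.3]
finger_gap: 0.003
gripper_force: 1.7
t 9.10 tip box x fwd,y left,z(mm) [-21.2 -41.3 139.2] yaw err 0.0017 tilt [-0.0012  0.0001] F(box) [-3.3  0.6  2.3] gap 0.003
t: 9.43
tcp_pos: [0.5571, -0.1396, 0.2114]
tool_rot: [0.997, -0.074, -0.0, -0.0]
force: [-3.7, -0.3, 2.7]
finger_gap: -0.003
gripper_force: 2.1
t 9.43 tip box x fwd,y left,z(mm) [ -4.8 -41.4 138.4] yaw err 0.0013 tilt [-0.0005  0.0002] F(box) [-3.6 -0.8  2.7] gap -0.003
```

```bash
python3 -m crank '[{"dp":[0.008,0,0],"delta_rot":[0,0,0],"fingers":-1},{"dp":[0.008,0,0],"delta_rot":[0,0,0],"fingers":-1},{"dp":[0.008,0,0],"delta_rot":[0,0,0],"fingers":-1},{"dp":[0.008,0,0],"delta_rot":[0,0,0],"fingers":-1},{"dp":[0.006,0,0],"delta_rot":[0,0,0],"fingers":-1},{"dp":[0.004,0,0],"delta_rot":[0,0,0],"fingers":-1}]'
python3 -c "from h import *;st()"
python3 -m crank '[{"dp":[0.004,0,0],"delta_rot":[0,0,0],"fingers":-1},{"dp":[0.004,0,0],"delta_rot":[0,0,0],"fingers":-1},{"dp":[0,0,0],"delta_rot":[0,0,0],"fingers":-1},{"dp":[0,0,0],"delta_rot":[0,0,0],"fingers":-1},{"dp":[0,0,0],"delta_rot":[0,0,0],"fingers":-1}]'
python3 -c "from h import *;st()"
```

```text
t: 9.93
tcp_pos: [0.5756, -0.1429, 0.2098]
tool_rot: [0.997, -0.073, -0.004, -0.0]
force: [-7.5, -1.4, -1.5]
finger_gap: 0.001
gripper_force: 3.4
t 9.93 tip box x fwd,y left,z(mm) [ 14.  -41.9 136.8] yaw err 0.0019 tilt [-0.0072  0.0008] F(box) [-7.2 -2.5 -1.5] gap 0.001
t: 10.35
tcp_pos: [0.5799, -0.1432, 0.2095]
tool_rot: [0.997, -0.074, -0.003, -0.0]
force: [-4.7, -1.1, -3.3]
finger_gap: -0.004
gripper_force: 2.4
t 10.35 tip box x fwd,y left,z(mm) [ 18.3 -41.6 136.5] yaw err 0.0015 tilt [-0.006   0.0013] F(box) [-4.5 -1.8 -3.3] gap -0.004
```

Near the stop. Backing off, lifting clear and checking.

```bash
python3 -m crank '[{"dp":[-0.01,0,0],"delta_rot":[0,0,0],"fingers":-1},{"dp":[-0.03,0,0],"delta_rot":[0,0,0],"fingers":-1},{"dp":[-0.04,0,0],"delta_rot":[0,0,0],"fingers":-1},{"dp":[-0.02,0,-0.04],"delta_rot":[0,0,0],"fingers":-1},{"dp":[0,0,-0.05],"delta_rot":[0,0,0],"fingers":-1},{"dp":[0,0,-0.05],"delta_rot":[0,0,0],"fingers":-1},{"dp":[-0.02,0,-0.05],"delta_rot":[0,0,0],"fingers":-1},{"dp":[0,0,0],"delta_rot":[0,0,0],"fingers":-1},{"dp":[0,0,0],"delta_rot":[0,0,0],"fingers":-1},{"dp":[0,0,0],"delta_rot":[0,0,0],"fingers":-1}]'
python3 - <<'E'
from h import *
st();knob('s5')
a=cv2.imread('pics/s5.png')[130:370,130:450]; cv2.imwrite('pics/v5.png',cv2.resize(a,(640,480)))
E
```

```text
t: 11.18
tcp_pos: [0.5227, -0.1345, 0.3063]
tool_rot: [0.997, -0.074, 0.001, 0.0]
force: [0.6, -0.1, -0.5]
finger_gap: -0.003
gripper_force: 0.0
t 11.18 tip box x fwd,y left,z(mm) [-39.5 -41.5 233.3] yaw err 0.0012 tilt [ 0.0017 -0.0003] F(box) [ 0.6  0.  -0.5] gap -0.003
knob box mm [ 45.9 -38.5 152.2] 146 f 0.322 a 0.284
```

View pics/v5.png

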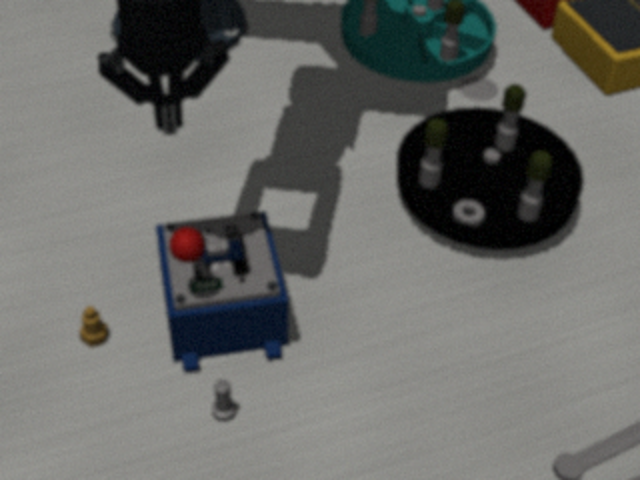

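The lever stands in the far-right slot beside the green marker: knob (187,245), marker (205,285). Pin, brass and turntable are undisturbed. f≈0.32 is home, but the margin is thin, so one more gentle push towards the stop.

```bash
python3 -m crank '[{"dp":[0,0,0.05],"delta_rot":[0,0,0],"fingers":-1},{"dp":[0,0,0.05],"delta_rot":[0,0,0],"fingers":-1},{"dp":[0,0,0.05],"delta_rot":[0,0,0],"fingers":-1},{"dp":[0,0,0.04],"delta_rot":[0,0,0],"fingers":-1},{"dp":[0.03,0,0],"delta_rot":[0,0,0],"fingers":-1},{"dp":[0.03,0,0],"delta_rot":[0,0,0],"fingers":-1},{"dp":[0.02,0,0],"delta_rot":[0,0,0],"fingers":-1},{"dp":[0.02,0,0],"delta_rot":[0,0,0],"fingers":-1},{"dp":[0,0,0],"delta_rot":[0,0,0],"fingers":-1}]'
python3 -c "from h import *;st()"
python3 -m crank '[{"dp":[0.006,0,0],"delta_rot":[0,0,0],"fingers":-1},{"dp":[0.006,0,0],"delta_rot":[0,0,0],"fingers":-1},{"dp":[0.004,0,0],"delta_rot":[0,0,0],"fingers":-1},{"dp":[0.004,0,0],"delta_rot":[0,0,0],"fingers":-1},{"dp":[0,0,0],"delta_rot":[0,0,0],"fingers":-1}]'
python3 -c "from h import *;st()"
```

```text
t: 11.98
tcp_pos: [0.5735, -0.1423, 0.2098]
tool_rot: [0.997, -0.074, 0.0, -0.0]
force: [0.3, -0.2, -0.3]
finger_gap: -0.002
gripper_force: 0.0
t 11.98 tip box x fwd,y left,z(mm) [ 11.9 -41.6 136.8] yaw err 0.0015 tilt [ 0.0008 -0.    ] F(box) [ 0.3 -0.1 -0.3] gap -0.002
t: 12.4
tcp_pos: [0.58, -0.1428, 0.2106]
tool_rot: [0.997, -0.074, -0.002, -0.001]
force: [-3.7, 1.3, -1.5]
finger_gap: 0.002
gripper_force: 1.7
t 12.40 tip box x fwd,y left,z(mm) [ 18.4 -41.1 137.6] yaw err 0.0015 tilt [-0.0045  0.0015] F(box) [-3.9  0.7 -1.5] gap 0.002
```

```bash
python3 -m crank '[{"dp":[0.004,0,0],"delta_rot":[0,0,0],"fingers":-1},{"dp":[0.004,0,0],"delta_rot":[0,0,0],"fingers":-1},{"dp":[0.004,0,0],"delta_rot":[0,0,0],"fingers":-1},{"dp":[0,0,0],"delta_rot":[0,0,0],"fingers":-1},{"dp":[0,0,0],"delta_rot":[0,0,0],"fingers":-1}]'
python3 -c "from h import *;st()"
python3 -m crank '[{"dp":[-0.01,0,0],"delta_rot":[0,0,0],"fingers":-1},{"dp":[-0.03,0,0],"delta_rot":[0,0,0],"fingers":-1},{"dp":[-0.04,0,0],"delta_rot":[0,0,0],"fingers":-1},{"dp":[-0.02,0,-0.04],"delta_rot":[0,0,0],"fingers":-1},{"dp":[0,0,-0.05],"delta_rot":[0,0,0],"fingers":-1},{"dp":[0,0,-0.05],"delta_rot":[0,0,0],"fingers":-1},{"dp":[-0.02,0,-0.05],"delta_rot":[0,0,0],"fingers":-1},{"dp":[0,0,0],"delta_rot":[0,0,0],"fingers":-1},{"dp":[0,0,0],"delta_rot":[0,0,0],"fingers":-1},{"dp":[0,0,0],"delta_rot":[0,0,0],"fingers":-1}]'
python3 -c "from h import *;st();knob('s6')"
```

```text
t: 12.82
tcp_pos: [0.5853, -0.1434, 0.2101]
tool_rot: [0.997, -0.074, -0.003, -0.001]
force: [-4.8, 1.8, -3.6]
finger_gap: -0.0
gripper_force: 2.6
t 12.82 tip box x fwd,y left,z(mm) [ 23.7 -40.9 137.1] yaw err 0.0015 tilt [-0.0062  0.0023] F(box) [-5.   1.1 -3.6] gap -0.0
t: 13.65
tcp_pos: [0.5287, -0.1355, 0.3068]
tool_rot: [0.997, -0.074, 0.001, 0.0]
force: [-0.0, 0.1, -0.0]
finger_gap: 0.0
gripper_force: 0.0
t 13.65 tip box x fwd,y left,z(mm) [-33.5 -41.6 233.8] yaw err 0.0011 tilt [ 0.0027 -0.0009] F(box) [-0.  0. -0.] gap 0.0
knob box mm [ 51.1 -38.4 150.4] 148 f 0.36 a 0.287
```

The lever is at the end stop (f≈0.36, a≈0.29) and released, with the arm clear.

```bash
python3 -c "from h import *;print(manip.sign_off())"
```

```text
the job is handed in; nothing more can be done
None
```

The lever is fully home in the third slot (measured forward tilt about 0.36 rad, sideways about 0.29), released with the arm clear, no logged force reading above about 9 N, the other parts looked undisturbed in the last picture I viewed (before one final push), and I handed the job in at about 13.7 s; no verdict was returned.

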